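# Hang the bench magnifier and set its swivel brake

## Task

Hang the magnifier by the eye at the end of its arm on the post of the grey stand, all the way down on its round seat. Then turn the stand's red thumbscrew clockwise until it seats at its stop, back it off a quarter turn so that the lens can still swivel, and finish still holding the thumbscrew between the fingers, without letting go. Leave the timer, marker, blue gel bottle and swab packet where they are.

Things in the scene. Friction and masses are not known exactly. Their poses are not given: they have to be found in the camera images.
- magnifier_arm (a point): Loose magnifier, about 0.12 kg, flat on the worktop: eye, black arm and lens in one rigid piece, undersides level. This is the place to grip: on the arm (14 mm wide, 20 mm tall), half-way up (10 mm above the underside), 34 mm from the eye's axis; the arm is free for fingers 17 to 54 mm from that axis. x runs along the arm from eye to lens, z up. Lens frame: 66 mm across, 12 mm tall, centre 53 mm further on.
- magnifier_eye (a point): The magnifier's eye, an upright steel sleeve 34 mm across and 30 mm tall with a through hole 14 mm across. This point: the hole's centre at the underside. x towards the lens, z up along the hole.
- post_foot (a point): Foot of the fixed stand's upright steel post (11 mm across, 41 mm tall, top 9 mm tapered to a 4 mm tip), on the round seat (60 mm across, top 30 mm above the worktop) where the eye rests. Axes: y from the thumbscrew to the post and on to the stand's open end, z up. Stand base 76 x 176 mm, 20 mm tall. Turn the lens towards +y or sideways (x), not over the brake housing.
- wing (a point): Red wing (bar grip) of the thumbscrew, 44 mm long, 10 wide, 26 tall, turning on an upright axis 100 mm from the post (post_foot y = -100 mm). Origin: bar centre on that axis, 73 mm above the worktop. x along the bar (white dot at its +x end), z up. Underside at 60 mm; below it a neck, a collar 22 mm across (top 53 mm) and a grey housing 50 x 55 mm (top 47 mm). The screw does not rise or sink.
- thumbscrew (a joint): Angle of the thumbscrew in rad, growing clockwise from above: hard stop (seated) at 2.8, other end 0; starts 1.2 to 2.4 short of the stop. Friction about 0.05 N m holds it where left. It pushes a brake shoe (30 to 44 mm above the worktop, between housing and post) 2 mm per rad towards the eye; at the start the shoe is 2 to 5 mm clear of the hung eye.
- timer: Loose white kitchen-type timer, 66 x 66 x 48 mm, bystander. Origin: centre of its underside.
- marker: Loose red and white marker, 135 mm long, 17 mm thick, lying, bystander. Origin: centre of its underside.
- gel_blue: Loose small blue bottle with white cap, 43 mm across, 60 mm tall, bystander. Origin: centre of its underside.
- swab_packet: Loose flat white packet, 71 x 50 x 6 mm, bystander. Origin: centre of its underside.

How it is judged:
By the outcome, as a careful person would: the job done as asked, in the order asked, and still so for the second after the job is handed in, while the arm keeps its last pose, push and grip.
It also fails if it takes over 61 s, if anything falls off the work surface, if the arm or the gripper's body presses on something with over 40 N, if the wrist force passes 120 N, or if a joint passes its speed limit or range.

## Robot

A 6-joint arm with a two-finger parallel gripper is mounted at the origin on a cart in front of the work surface, level with it; the furniture and walls round the work are solid. World frame = base frame: x ahead of the robot, y to its left, z up, the work surface at z = 0. Lengths are in mm, angles in rad, forces in N, time in s.
With the tool pointing down it reaches from about 300 to 775 mm from the base axis. Payload 14.6 kg.
Tool frame: the origin (TCP) lies at the very end of the fingers, on their centre line; the grasp point (between the pads) lies manip.grip_depth behind it (manip.grip_depth is the distance from the TCP to the grasp point, in mm); x points along the fingers, z is the direction in which the jaws open and shut, and the axes are right-handed (so a half turn about x gives the same grasp; the last joint's range is limited). The gripper opens to 94 mm and grips with 3 to 60 N. Pads are 16 mm wide; open, the fingers measure 119 mm over their backs; the gripper's body (75 mm by 177 mm) begins 78 mm behind the grasp point.
Start: joints at [-1.211, 0.3, 1.521, -0, 1.321, -0.067], TCP at [227.67, -500.655, 205.446] pointing down, gripper open.
Joint ranges: [-3.03, 3.03], [-0.79, 2.21], [0.23, 2.52], [-1.04, 4.18], [0, 3.07], [-2.55, 2.55]. Speed limits (rad/s): [2.22, 2.22, 2.57, 3.14, 3.14, 3.14].

## Interface

Orientations are given as [roll, pitch, yaw] about the fixed x, y, z axes, in that order (R = Rz(yaw) Ry(pitch) Rx(roll)).
In Python, from cell import manip gives the robot as it stands.
- The arm moves only by the tool step_arm, never from a script. Its argument "commands" is one flat list of numbers, 7 for each row, row after row: the shift along the tool's x, y, z in m, then the turn, a rotation vector about the tool's x, y, z in degrees, then the finger opening in m, from 0 to 0.094. A call has 1 to 5 rows; each row shifts and turns the commanded pose from where the row before left it, along the tool's axes as they then stand; what a row does not reach is not made up. A row lasts 1/8 s, in which the tool goes at most 62.5 mm and 10.7 degrees, less where a joint would pass 70% of its speed; a pose out of reach is approached as far as the arm can. A call with a gripper value outside its range is refused whole. The fingers move at their own pace and stop on an object; "squeeze" is the grip in N (left out, the last holds). Time passes only in rows, so rows that do not move let the fingers close. It gives the time, the measured TCP pose, the force and the opening at its end, in the units of the state.
- manip.read_state(): the state, without advancing time (a new reading comes with each control period).
- manip.camera(name): name is "scene" or "side" or "wrist"; returns the picture (420x560x3 uint8, red, green, blue); there is no depth.
- manip.camera_model(name): a dict with "intrinsics" (3x3 intrinsics, pixels), "origin" and "orientation" of the camera in the world; the wrist camera has in their place "tool_from_camera" (4x4, takes a point from camera to tool coordinates, whose origin is the TCP and whose axes are the tool frame's). Camera axes: x right, y up, looking along -z (the intrinsics and any distortion apply to the point x, -y, -z); pixel columns grow to the right and rows downward; lengths in mm; the calibration is good to about 2 mm. A picture is of the moment at which its call begins: read the wrist's pose just before it. camera_model takes no time and is no camera call.
- manip.sign_off(): hands the job in, once; it reports no verdict.
Trained networks look in the newest picture that a camera, given by its name, has taken for a name from the list of things; names that differ only in an ending like _2 or _b are one class to them, and where a whole thing is asked for, a point or a joint stands for the part that bears it (a point fixed in the world has none). Each returns a list of dicts, best first, with "score" (0 to 1); they miss things now and then, are a little off and sometimes report something else, mostly with a low value. They report only what shows in the picture. A call takes as long as a camera call.
- manip.find_in(thing, camera): "centre" ([row, column] in pixels, amid what is visible of it).
- manip.outline_of(thing, camera): "pixels" (420x560 bool, what is visible of it) and "centre" ([row, column] in pixels, amid what is visible of it).
The state is a dict: "clock": time; "joints": joint angles; "qd": joint speeds; "effort": joint torques, N m; "eef_pos": TCP position; "eef_rot": TCP orientation; "wrist_force": force on the tool from outside, world axes, zero at the start; "moment": the same for the moment, N m; "finger_gap": finger opening in mm.
Only numpy, scipy, OpenCV 4.12 (cv2) and the standard library are available. Lean on these libraries where they do the work, as an engineer would, in place of code of your own. Each camera call takes 0.05 s, during which the arm holds its last target. There are 200 camera calls.

## Working session

There is one attempt and no reset: what is moved stays moved. The work goes in short steps, Python scripts to look and compute and a tool call to move; the robot and the scene stay as the last step left them, time stands still between calls to the robot, and variables do not carry over. Pictures are saved under pics/ and viewed, about 8 in all and at most 12, crops included, and the job is handed in when it is done.

Besides the shell and the picture viewer there is one more tool, called after "Request:" in YAML: its name, and indented under it one key for each argument. step_arm: Moves the arm, as the interface text tells. Its arguments: {"type":"object","properties":{"commands":{"type":"array"},"squeeze":{"type":"number"}},"required":["commands"]}

```bash
ls; mkdir -p pics; python3 - <<'E'
from cell import manip
import cv2,numpy as np
print(manip.grip_depth, manip.read_state())
a=manip.camera("scene");b=manip.camera("side")
cv2.imwrite("pics/scene.png",a[:,:,::-1]);cv2.imwrite("pics/side.png",b[:,:,::-1])
for c in("scene","side","wrist"):
  print(c,manip.camera_model(c))
for c in("scene","side"):
  for t in["magnifier_arm","magnifier_eye","post_foot","wing","timer","marker","gel_blue","swab_packet"]:
    print(c,t,[(np.round(d["centre"]),round(d["score"],2)) for d in manip.find_in(t,c)[:2]])
E
```

```text
pics
18.8 {'clock': 0.0, 'joints': array([-1.21061906e+00,  3.00442698e-01,  1.52156540e+00,  4.22078360e-05,
        1.32069397e+00, -6.66299948e-02]), 'qd': array([-0.00050881, -0.00157222, -0.00102528, -0.00162941,  0.00149356,
       -0.00083895]), 'effort': array([-1.19651755e-03, -5.31803727e+01, -3.52734661e+01,  7.07949582e-02,
        2.44173640e-02, -1.04393084e-04]), 'eef_pos': array([ 227.58440655, -500.42609489,  204.90854221]), 'eef_rot': array([3.03812841, 1.56968616, 1.89412888]), 'wrist_force': array([-0.31369268,  0.69732438, -0.22734055]), 'moment': array([-0.03956055, -0.04257981, -0.02355137]), 'finger_gap': 94.17217232017728}
scene {'intrinsics': array([[403.40277356,   0.        , 273.09513171],
       [  0.        , 403.40277356, 209.03317111],
       [  0.        ,   0.        ,   1.        ]]), 'origin': array([-227.7068253 ,  573.70978238,  598.04064713]), 'orientation': array([ 1.0537604 , -0.00797861, -2.18590983])}
side {'intrinsics': array([[544.30499002,   0.        , 271.9984397 ],
       [  0.        , 544.30499002, 211.82519323],
       [  0.       
[... 752 characters left out ...]
ne magnifier_eye [(array([254., 249.]), 0.81)]
scene post_foot [(array([214., 334.]), 0.39)]
scene wing []
scene timer [(array([253., 150.]), 0.84)]
scene marker [(array([250., 323.]), 0.5)]
scene gel_blue [(array([202., 270.]), 0.83)]
scene swab_packet []
side magnifier_arm [(array([202., 253.]), 0.81)]
side magnifier_eye [(array([159., 300.]), 0.34)]
side post_foot [(array([328., 262.]), 0.73)]
side wing [(array([324., 268.]), 0.68)]
side timer [(array([159., 299.]), 0.91), (array([247., 329.]), 0.64)]
side marker [(array([243., 218.]), 0.67), (array([287., 209.]), 0.46)]
side gel_blue [(array([247., 328.]), 0.94)]
side swab_packet [(array([286., 208.]), 0.56), (array([202., 252.]), 0.53)]
```

```bash
python3 - <<'E'
import cv2
a=cv2.imread("pics/scene.png")[150:320,110:430];b=cv2.imread("pics/side.png")[110:420,130:400]
a=cv2.resize(a,(800,425),interpolation=cv2.INTER_CUBIC);b=cv2.resize(b,None,fx=1.93,fy=1.93,interpolation=cv2.INTER_CUBIC)
cv2.imwrite("pics/a.png",a);cv2.imwrite("pics/b.png",b)
E
```

```text
(no output)
```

View pics/a.png

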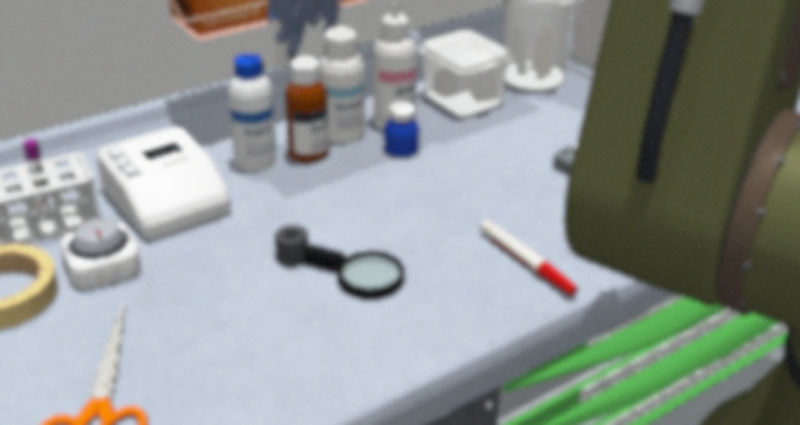

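View pics/b.png

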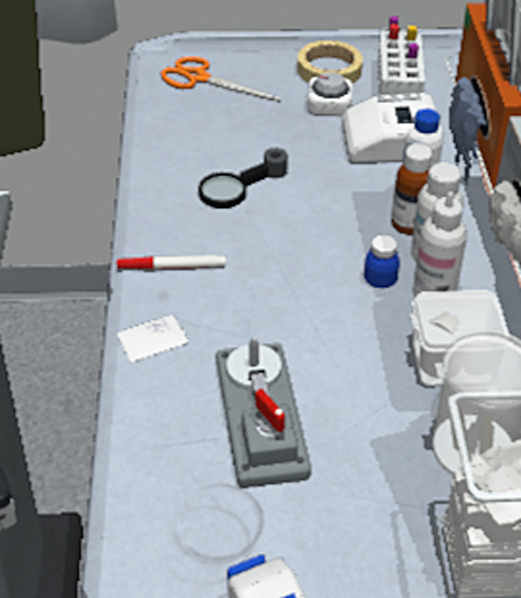

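The scene view shows the magnifier (eye at about row 248, col 226) with the stand hidden behind the robot. The side view shows the eye at about (193,273), the post at (290,262) and the wing at (323,270).

```bash
cat > h.py <<'E'
import numpy as np,cv2
from cell import manip
from scipy.spatial.transform import Rotation as Ro
def cam(c,st=None):
    m=manip.camera_model(c)
    if c=="wrist":
        st=st or manip.read_state(); T=np.eye(4);T[:3,:3]=Ro.from_euler("xyz",st["eef_rot"]).as_matrix();T[:3,3]=st["eef_pos"]
        T=T@m["tool_from_camera"]
    else:
        T=np.eye(4);T[:3,:3]=Ro.from_euler("xyz",m["orientation"]).as_matrix();T[:3,3]=m["origin"]
    return m["intrinsics"],T
def ray(rc,KT):
    K,T=KT;v=np.array([(rc[1]-K[0,2])/K[0,0],-(rc[0]-K[1,2])/K[1,1],-1]);return T[:3,3],T[:3,:3]@v
def at(rc,z,KT):
    o,d=ray(rc,KT);return o+d*(z-o[2])/d[2]
def proj(p,KT):
    K,T=KT;q=T[:3,:3].T@(np.asarray(p,float)-T[:3,3]);q=q*[1,-1,-1];u=K@(q/q[2]);return u[[1,0]]
def tool(pos,R): # report move in tool axes from current to target
    st=manip.read_state();R0=Ro.from_euler("xyz",st["eef_rot"])
    return R0.inv().apply(np.asarray(pos)-st["eef_pos"]).round(1),np.degrees((R0.inv()*R).as_rotvec()).round(1)
def down(phi): # tool x down, tool z (jaw dir) at world yaw phi deg
    a=np.radians(phi);x=np.array([0,0,-1.]);z=np.array([np.cos(a),np.sin(a),0]);return Ro.from_matrix(np.c_[x,np.cross(z,x),z])
E
python3 - <<'E'
from h import *
S=cam("side");C=cam("scene")
f=lambda x,y:(110+y/1.93,130+x/1.93)
for n,p,z in [("eye",f(276,157),30),("lens",f(222,190),6),("posttip",f(254,342),71),("seat",f(252,366),30),("wing",f(270,410),86),("packet",f(152,338),6),("gel",f(382,245),60),("marker",f(172,263),17),("timer",f(330,85),48)]:
    print(n,at(p,z,S).round())
g=lambda x,y:(150+y/2.5,110+x/2.5)
print(at(g(290,234),30,C).round(),at(g(371,274),6,C).round())
R=Ro.from_euler("xyz",manip.read_state()["eef_rot"]).as_matrix();print(R.round(3))
E
```

```text
eye [511. 184.  30.]
lens [436. 144.   6.]
posttip [ 463. -194.   71.]
seat [ 462. -192.   30.]
wing [ 474. -298.   86.]
packet [ 349. -124.    6.]
gel [625. -33.  60.]
marker [371. -10.  17.]
timer [599. 332.  48.]
[510. 189.  30.] [437. 142.   6.]
[[-0.     0.91   0.414]
 [ 0.     0.414 -0.91 ]
 [-1.    -0.    -0.   ]]
```

```bash
python3 - <<'E'
from h import *
print(tool([466,-245,260],down(-65)))
E
```

```text
(array([ -54.6,  322.8, -134. ]), array([-0.5, -0. ,  0. ]))
```

Request:
step_arm:
  commands: [-0.01, 0.04, -0.017, 0, 0, 0, 0.094, -0.01, 0.046, -0.019, 0, 0, 0, 0.094, -0.01, 0.046, -0.019, 0, 0, 0, 0.094, -0.01, 0.046, -0.019, 0, 0, 0, 0.094, -0.01, 0.046, -0.019, 0, 0, 0, 0.094]

```text
clock: 1.52
eef_pos: [394.0, -322.0, 255.9]
eef_rot: [0.393, 1.57, -0.751]
wrist_force: [0.7, 0.5, 0.5]
finger_gap: 94.2
```

Request:
step_arm:
  commands: [-0.005, 0.046, -0.019, 0, 0, 0, 0.094, 0, 0.036, -0.015, 0, 0, 0, 0.094, 0, 0.017, -0.007, 0, 0, 0, 0.094, 0, 0, 0, 0, 0, 0, 0.094]

```text
clock: 2.02
eef_pos: [466.4, -244.8, 260.2]
eef_rot: [-2.166, 1.57, 2.975]
wrist_force: [0.1, -0.6, 0.5]
finger_gap: 94.1
```

```bash
python3 - <<'E'
from h import *
st=manip.read_state();print(st["clock"],st["eef_pos"],st["joints"],abs(st["qd"]).max())
a=manip.camera("wrist");np.save("w1.npy",st["eef_pos"]);cv2.imwrite("pics/w1.png",a[:,:,::-1])
import pickle;pickle.dump(st,open("w1.pkl","wb"))
for t in["wing","post_foot"]:
  print(t,[(np.round(d["centre"]),d["score"]) for d in manip.find_in(t,"wrist")])
E
```

```text
2.025 [ 466.38431532 -244.77130166  260.24870794] [-5.52782010e-01  2.10529484e-01  1.50531031e+00 -1.43700067e-04
  1.42610283e+00  5.89993670e-01] 0.03728285313454
wing [(array([199., 323.]), 0.91)]
post_foot [(array([171., 277.]), 0.87)]
```

View pics/w1.png

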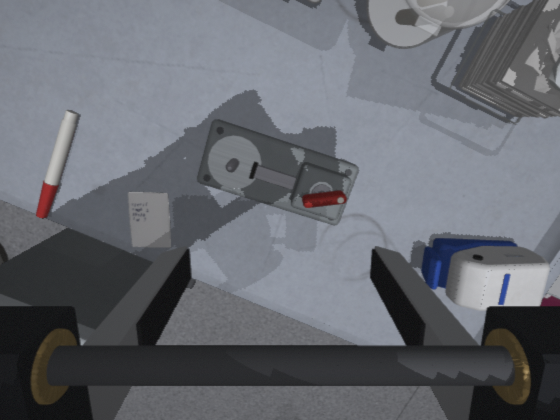

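The wrist view shows the post tip at about (166,230), the seat centre at about (163,234), and the red wing from (204,303) to (198,345) with its white dot on the right end. I'll take a closer view for precision.

Request:
step_arm:
  commands: [0.03, -0.005, 0, 0, 0, 0, 0.094, 0.035, -0.005, 0, 0, 0, 0, 0.094, 0.035, -0.005, 0, 0, 0, 0, 0.094, 0.02, -0.005, 0, 0, 0, 0, 0.094, 0, 0, 0, 0, 0, 0, 0.094]

```text
clock: 2.8
eef_pos: [446.8, -253.9, 139.5]
eef_rot: [-2.552, 1.568, 2.585]
wrist_force: [-0.9, -0.4, 0.8]
finger_gap: 94.0
```

```bash
python3 - <<'E'
from h import *
import pickle
st=manip.read_state();print(st["clock"],st["eef_pos"],st["joints"],abs(st["qd"]).max())
a=manip.camera("wrist");cv2.imwrite("pics/w2.png",a[:,:,::-1])
pickle.dump(st,open("w2.pkl","wb"))
cv2.imwrite("pics/w2c.png",cv2.resize(a[100:300,140:407,::-1],(800,600),interpolation=cv2.INTER_CUBIC))
E
```

```text
2.8 [ 446.78531674 -253.85360207  139.51300077] [-5.87936926e-01  2.87289694e-01  1.69853554e+00 -8.35963529e-05
  1.15818276e+00  5.57845876e-01] 0.04720916024355731
```

View pics/w2c.png

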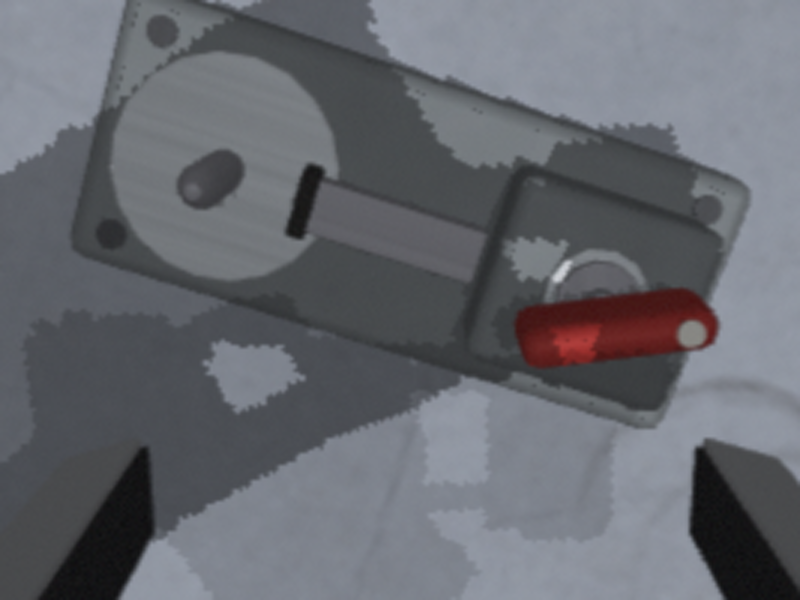

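The close crop (3x, offset row 100, col 140) shows the seat centre at (224,165), the post tip at (192,190), the collar centre at about (597,298) and the wing's white dot at (692,333).

```bash
python3 - <<'E'
from h import *
import pickle
st=pickle.load(open("w2.pkl","rb"));KT=cam("wrist",st)
f=lambda x,y:(100+y/3,140+x/2.996)
seat=at(f(224,165),30,KT);tip=at(f(192,190),71,KT);col=at(f(597,298),53,KT);dot=at(f(692,333),86,KT)
print(seat,tip,col,dot)
hA=at(f(162,30),20,KT);hB=at(f(111,234),20,KT);hC=at(f(707,209),20,KT);print("holes",hA,hB,hC,np.degrees(np.arctan2(*(hA-hC)[[1,0]])))
d=seat-col;print("ydir",np.degrees(np.arctan2(d[1],d[0])),np.hypot(*d[:2]))
a=cv2.imread("pics/w2.png").astype(int)
red=((a[:,:,2]>90)&(a[:,:,2]>2*a[:,:,1])).astype(np.uint8)
best=[]
P0=(seat+tip)[:2]/2
for yd in [97]:
  pass
from scipy.optimize import minimize
red[:200-20]*=1
def sil(p):
    x,y,th=p;c,s=np.cos(th),np.sin(th);pts=[]
    for z in(60,86):
        for e in(-1,1):
            for k in np.linspace(-np.pi/2,np.pi/2,9):
                u=e*17+e*5*np.cos(k);v=5*np.sin(k)
                pts.append(proj([x+c*u-s*v,y+s*u+c*v,z],KT)[::-1])
    h=cv2.convexHull(np.float32(pts)*4)
    m=np.zeros((1680,2240),np.uint8);cv2.fillConvexPoly(m,np.int32(h),1);return m
R=cv2.resize(red,(2240,1680),interpolation=cv2.INTER_NEAREST)
th0=np.arctan2(*(dot-col)[[1,0]])
cost=lambda p:np.sum(sil([p[0],p[1],p[2]/20])!=R)
r=minimize(cost,[col[0],col[1],th0*20],method="Nelder-Mead",options=dict(initial_simplex=[[col[0],col[1],th0*20],[col[0]+5,col[1],th0*20],[col[0],col[1]+5,th0*20],[col[0],col[1],th0*20+5]]))
print(r.x,r.fun,R.sum(),np.degrees(r.x[2]/20),np.degrees(th0))
d=P0-r.x[:2];print(P0,"ydir",np.degrees(np.arctan2(d[1],d[0])),np.hypot(*d))
E
```

```text
[ 465.46256582 -189.07559338   30.        ] [ 464.76414461 -189.26183563   71.        ] [ 477.23959954 -287.3239647    53.        ] [ 483.81037487 -301.49026411   86.        ]
holes [ 489.42991777 -160.39459676   20.        ] [ 433.54704974 -166.78666306   20.        ] [ 506.59360599 -311.42834566   20.        ] 96.48335915556837
ydir 96.8354314143234 98.95171039422927
[ 476.23571665 -289.04326615  -22.89066993] 15941.0 8736 -65.57693885263592 -65.11664629322104
[ 465.11335521 -189.16871451] ydir 96.35446550427302 100.491954847581
```

```bash
python3 - <<'E'
from h import *
import pickle
from scipy.optimize import minimize
st=pickle.load(open("w2.pkl","rb"));KT=cam("wrist",st)
a=cv2.imread("pics/w2.png").astype(int)
red=((a[:,:,2]>1.8*a[:,:,1])&(a[:,:,2]>50)).astype(np.uint8)
red=cv2.morphologyEx(red,cv2.MORPH_CLOSE,np.ones((9,9)))
n,l,s,c=cv2.connectedComponentsWithStats(red);k=1+s[1:,4].argmax();red=(l==k).astype(np.uint8);print(s[k])
R=cv2.resize(red,(2240,1680),interpolation=cv2.INTER_NEAREST)
def sil(p):
    x,y,th=p;c,s=np.cos(th),np.sin(th);pts=[]
    for z in(60,86):
        for e in(-1,1):
            for k in np.linspace(-np.pi/2,np.pi/2,9):
                u=e*17+e*5*np.cos(k);v=5*np.sin(k)
                pts.append(proj([x+c*u-s*v,y+s*u+c*v,z],KT)[::-1])
    m=np.zeros((1680,2240),np.uint8);cv2.fillConvexPoly(m,cv2.convexHull(np.int32(np.array(pts)*4)),1);return m
cost=lambda p:int(np.sum(sil([p[0],p[1],p[2]/20])!=R))
x0=np.array([476.4,-288.5,-21]);r=minimize(cost,x0,method="Nelder-Mead",options=dict(initial_simplex=[x0,x0+[5,0,0],x0+[0,5,0],x0+[0,0,4]]))
print(r.x,r.fun,R.sum(),np.degrees(r.x[2]/20))
E
```

```text
[ 312  196   67   27 1278]
[ 476.39859877 -288.41520526  -20.95682083] 4671.0 20448 -60.036869286819474
```

Wing axis is at (476.4, -288.4) with yaw -60°; post is at (465.1, -189.2). Next, the magnifier.

Request:
step_arm:
  commands: [-0.01, 0.012, -0.023, 0, 0, 0, 0.094, -0.01, 0.02, -0.04, 0, 0, 0, 0.094, 0, 0.023, -0.045, 0, 0, 0, 0.094, 0, 0.023, -0.045, 0, 0, 0, 0.094, 0, 0.023, -0.045, 0, 0, 0, 0.094]

```text
clock: 3.48
eef_pos: [458.5, -30.0, 162.1]
eef_rot: [1.001, 1.568, -0.144]
wrist_force: [0.9, 0.3, -0.4]
finger_gap: 94.2
```

Request:
step_arm:
  commands: [0, 0.023, -0.045, -1, 0, 0, 0.094, 0, 0.023, -0.045, -1, 0, 0, 0.094, 0, 0.023, -0.045, -1, 0, 0, 0.094, 0, 0.019, -0.037, -2, 0, 0, 0.094, 0, 0, 0, 0, 0, 0, 0.094]

```text
clock: 4.1
eef_pos: [462.4, 163.9, 161.7]
eef_rot: [1.402, 1.569, 0.348]
wrist_force: [-0.7, 0.2, -0.1]
finger_gap: 94.1
```

```bash
python3 - <<'E'
from h import *
import pickle
st=manip.read_state();print(st["clock"],st["eef_pos"],st["joints"],abs(st["qd"]).max())
a=manip.camera("wrist");cv2.imwrite("pics/w3.png",a[:,:,::-1])
pickle.dump(st,open("w3.pkl","wb"))
KT=cam("wrist",st)
print(proj([511,187,30],KT),proj([436,144,6],KT))
E
```

```text
4.1 [462.41626454 163.88226532 161.723855  ] [2.65828251e-01 2.09386908e-01 1.74092812e+00 1.80152853e-04
 1.18925255e+00 1.31932117e+00] 0.06084374603550032
[140.30616278 285.2066431 ] [230.64084449 284.84335089]
```

View pics/w3.png

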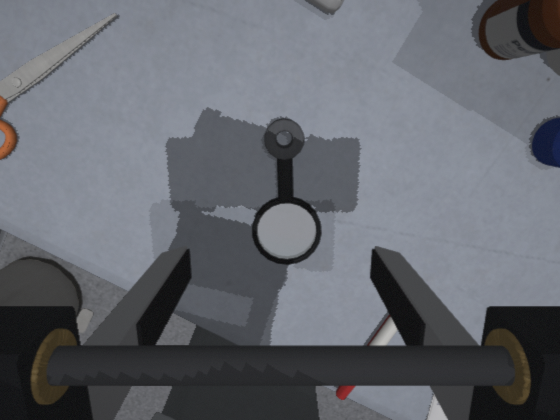

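```bash
python3 - <<'E'
from h import *
import pickle
st=pickle.load(open("w3.pkl","rb"));KT=cam("wrist",st)
a=cv2.imread("pics/w3.png");g=cv2.cvtColor(a,cv2.COLOR_BGR2GRAY)
m=(g[190:270,245:330]>120).astype(np.uint8);n,l,s,c=cv2.connectedComponentsWithStats(m);k=l[40,40];print(s[k],c[k]+[245,190])
L=c[k]+[245,190]
b=cv2.resize(a[110:170,250:320],(700,600),interpolation=cv2.INTER_CUBIC);cv2.imwrite("pics/w3c.png",b)
print(at((L[1],L[0]),10,KT),at((138,284),30,KT))
E
```

```text
[  13   14   57   53 2368] [286.20439189 229.70481419]
[438.54924365 144.0458646   10.        ] [512.13433787 188.79978328  30.        ]
```

View pics/w3c.png

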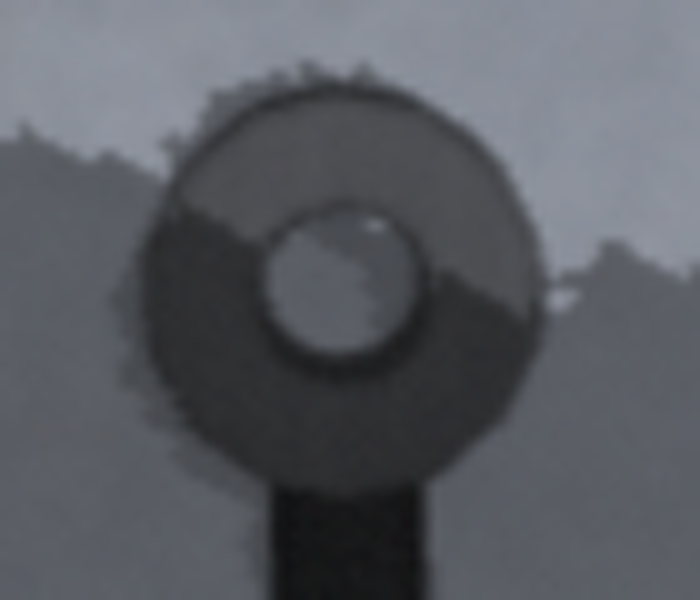

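```bash
python3 - <<'E'
from h import *
print(tool([477.8,168,2.5],down(-58.8)))
E
```

```text
(array([159. ,  15.8,   2.8]), array([-1.7,  0. , -0.1]))
```

Request:
step_arm:
  commands: [0.02, 0.008, 0.0015, -1, 0, 0, 0.094, 0.03, 0.008, 0.0015, -0.7, 0, 0, 0.094, 0.035, 0, 0, 0, 0, 0, 0.06, 0.035, 0, 0, 0, 0, 0, 0.05, 0.025, 0, 0, 0, 0, 0, 0.05]

```text
clock: 4.78
eef_pos: [477.8, 165.9, 14.8]
eef_rot: [-0.031, 1.571, -1.06]
wrist_force: [0.5, -0.1, 0.6]
finger_gap: 67.3
```

Request:
step_arm:
  commands: [0.01, 0, 0, 0, 0, 0, 0.05, 0.004, 0, 0, 0, 0, 0, 0.05, 0, 0, 0, 0, 0, 0, 0.05]

```text
clock: 5.15
eef_pos: [478.0, 167.2, 2.2]
eef_rot: [1.285, 1.57, 0.257]
wrist_force: [0.3, -0.6, 0.2]
finger_gap: 49.9
```

```bash
python3 - <<'E'
from h import *
st=manip.read_state();print(st["clock"],st["eef_pos"],st["wrist_force"],st["finger_gap"]);print(tool([477.8,168,2],down(-58.8)))
E
```

```text
5.15 [477.98470811 167.18601875   2.23500716] [ 0.30776281 -0.62878562  0.17891869] 49.939166245666264
(array([ 0.2,  0.3, -0.8]), array([-0.1,  0. , -0.1]))
```

Close on the arm.

Request:
step_arm:
  commands: [0, 0, -0.0008, 0, 0, 0, 0.025, 0, 0, 0, 0, 0, 0, 0.012, 0, 0, 0, 0, 0, 0, 0.008, 0, 0, 0, 0, 0, 0, 0.008, 0, 0, 0, 0, 0, 0, 0.008]
  squeeze: 40

```text
clock: 5.78
eef_pos: [477.1, 168.0, 1.6]
eef_rot: [1.251, 1.571, 0.224]
wrist_force: [0.2, -0.5, 1.8]
finger_gap: 13.8
```

Request:
step_arm:
  commands: [0, 0, 0, 0, 0, 0, 0.008, -0.01, 0, 0, 0, 0, 0, 0.008, -0.03, 0, 0, 0, 0, 0, 0.008, -0.04, 0, 0, 0, 0, 0, 0.008, -0.045, 0, 0, 0, 0, 0, 0.008]

```text
clock: 6.4
eef_pos: [476.6, 167.9, 128.0]
eef_rot: [-1.826, 1.57, -2.853]
wrist_force: [0.0, -0.3, -1.4]
finger_gap: 13.6
```

```bash
python3 - <<'E'
from h import *
st=manip.read_state();print(st["clock"],st["eef_pos"],st["joints"],st["wrist_force"],st["finger_gap"])
R0=Ro.from_euler("xyz",st["eef_rot"]);print(R0.as_matrix().round(3))
a=manip.camera("wrist");cv2.imwrite("pics/w4.png",cv2.resize(a[80:380,130:430,::-1],(600,600),interpolation=cv2.INTER_CUBIC))
E
```

```text
6.4 [476.62261064 167.885388   127.9525882 ] [ 2.66184949e-01  2.82274869e-01  1.73475868e+00 -1.69440799e-05
  1.12524662e+00  1.29321991e+00] [ 0.02552737 -0.34349926 -1.41079291] 13.608475449429362
[[-0.001  0.856  0.517]
 [-0.     0.517 -0.856]
 [-1.    -0.001 -0.   ]]
```

View pics/w4.png

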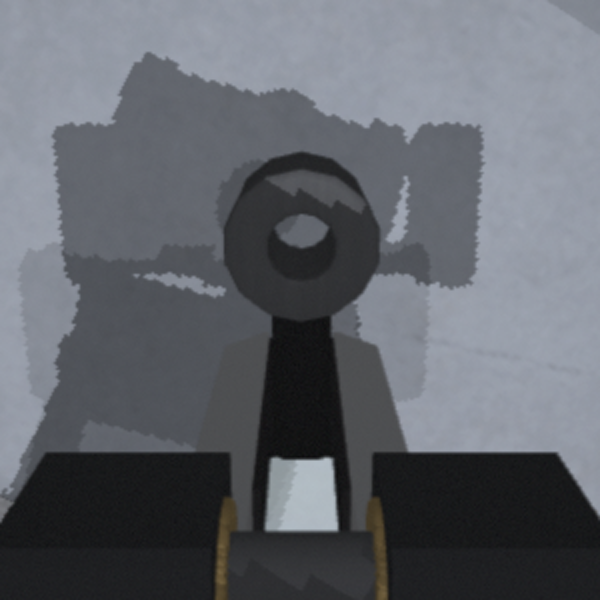

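Eye is held squarely: hole at crop (302,244), i.e. full (202,281). Compute the tool-frame eye offset and the hang pose.

```bash
python3 - <<'E'
from h import *
st=manip.read_state();KT=cam("wrist",st);R0=Ro.from_euler("xyz",st["eef_rot"])
for z in(155,157): print(R0.inv().apply(at((201.8,280.8),z,KT)-st["eef_pos"]))
R=down(-85); 
for oy,oz in((40.5,0),):
    t=np.array([465.1,-189.2,0])-R.apply([0,oy,oz]); print(t)
    for z in (125,31.6): print(tool([t[0],t[1],z],R))
E
```

```text
[-2.06906291e+01  3.86004594e+01  1.43010846e-03]
[-2.26870507e+01  3.90923695e+01 -2.21293011e-03]
[ 424.75411473 -192.72980758    0.        ]
(array([   7.9, -233.4,  281.1]), array([26.2,  0. , -0.4]))
(array([ 101.3, -234.1,  280.9]), array([26.2,  0. , -0.4]))
```

Request:
step_arm:
  commands: [0, -0.018, 0.021, 0, 0, 0, 0.008, 0, -0.028, 0.034, 0, 0, 0, 0.008, 0, -0.03, 0.036, 0, 0, 0, 0.008, 0, -0.03, 0.036, 0, 0, 0, 0.008, 0, -0.03, 0.036, 0, 0, 0, 0.008]

```text
clock: 7.08
eef_pos: [444.5, -43.3, 126.9]
eef_rot: [0.799, 1.57, -0.228]
wrist_force: [1.3, -0.2, -1.5]
finger_gap: 13.5
```

Request:
step_arm:
  commands: [0, -0.03, 0.036, 0, 0, 0, 0.008, 0, -0.03, 0.036, 0, 0, 0, 0.008, 0, -0.025, 0.03, 5, 0, 0, 0.008, 0, -0.012, 0.015, 7, 0, 0, 0.008, 0, 0, 0, 7, 0, 0, 0.008]

```text
clock: 7.7
eef_pos: [420.4, -193.0, 126.7]
eef_rot: [0.425, 1.571, -0.94]
wrist_force: [0.2, -0.1, -1.6]
finger_gap: 13.6
```

Request:
step_arm:
  commands: [0, 0, 0, 5, 0, 0, 0.008, 0, 0, 0, 2, 0, 0, 0.008, 0, 0, 0, 0, 0, 0, 0.008]

```text
clock: 8.07
eef_pos: [420.8, -191.8, 126.6]
eef_rot: [0.952, 1.571, -0.528]
wrist_force: [0.4, -0.1, -1.5]
finger_gap: 13.7
```

```bash
python3 - <<'E'
from h import *
st=manip.read_state();print(st["clock"],st["eef_pos"],st["joints"],st["wrist_force"],st["finger_gap"])
print(tool([424.75,-192.7,80],down(-85)))
a=manip.camera("wrist");cv2.imwrite("pics/w5.png",cv2.resize(a[80:380,130:430,::-1],(600,600),interpolation=cv2.INTER_CUBIC))
KT=cam("wrist",st);print(proj([465.1,-189.2,71],KT),proj([465.1,-189.2,30],KT))
E
```

```text
8.075 [ 420.83730943 -191.80822293  126.60231164] [-5.06866079e-01  1.92784443e-01  1.85109658e+00 -4.33796179e-06
  1.09753062e+00  9.72874242e-01] [ 0.42384954 -0.08427236 -1.4875026 ] 13.690391890570314
(array([46.6,  3.8,  1.2]), array([ 0.2,  0. , -0. ]))
[164.09153428 283.19905953] [156.31158238 282.76501121]
```

View pics/w5.png

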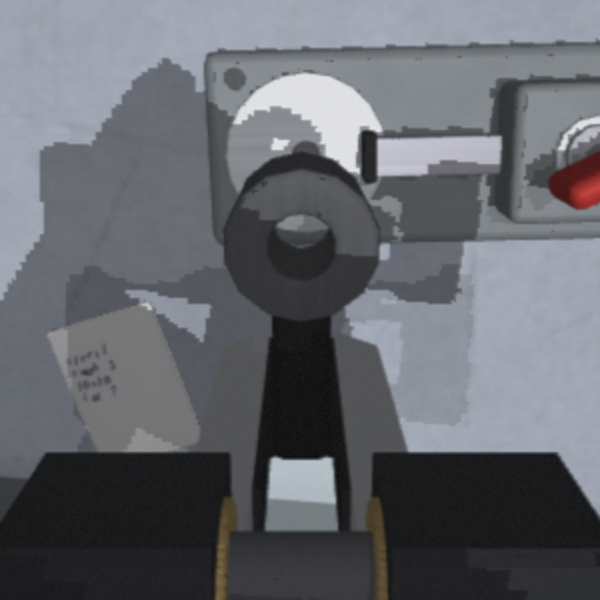

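Eye is just short of the post; the post/seat at crop (306,152) agrees with prediction. Align and descend to just above the tip.

Request:
step_arm:
  commands: [0, 0.0038, 0.0012, 0, 0, 0, 0.008, 0.018, 0, 0, 0, 0, 0, 0.008, 0.02, 0, 0, 0, 0, 0, 0.008, 0.01, 0, 0, 0, 0, 0, 0.008, 0, 0, 0, 0, 0, 0, 0.008]

```text
clock: 8.75
eef_pos: [424.7, -192.6, 78.2]
eef_rot: [-2.148, 1.57, 2.655]
wrist_force: [-0.1, 0.3, -0.4]
finger_gap: 13.7
```

```bash
python3 - <<'E'
from h import *
st=manip.read_state();print(st["clock"],st["eef_pos"],st["wrist_force"],st["moment"])
print(tool([424.75,-192.7,31.6],down(-85)))
E
```

```text
8.75 [ 424.66841601 -192.62412041   78.1549201 ] [-0.05716873  0.34670791 -0.36480483] [ 0.01116177 -0.01049145  0.01242626]
(array([46.6,  0.1,  0.1]), array([ 0.2, -0. ,  0. ]))
```

Request:
step_arm:
  commands: [0.006, 0, 0, 0, 0, 0, 0.008, 0.005, 0, 0, 0, 0, 0, 0.008, 0.004, 0, 0, 0, 0, 0, 0.008, 0, 0, 0, 0, 0, 0, 0.008]

```text
clock: 9.25
eef_pos: [424.6, -192.7, 63.2]
eef_rot: [-2.215, 1.57, 2.587]
wrist_force: [-0.4, -0.5, -1.0]
finger_gap: 13.6
```

```bash
python3 - <<'E'
from h import *
for i in range(1):
  st=manip.read_state();print(st["clock"],st["eef_pos"],st["wrist_force"],st["moment"])
E
```

```text
9.25 [ 424.6074146  -192.65354674   63.21319499] [-0.42851695 -0.53488977 -0.96055499] [-0.01866981  0.03437549 -0.00056487]
```

Request:
step_arm:
  commands: [0.006, 0, 0, 0, 0, 0, 0.008, 0.008, 0, 0, 0, 0, 0, 0.008, 0.008, 0, 0, 0, 0, 0, 0.008, 0.004, 0, 0, 0, 0, 0, 0.008, 0, 0, 0, 0, 0, 0, 0.008]

```text
clock: 9.88
eef_pos: [424.6, -192.6, 37.1]
eef_rot: [-2.214, 1.57, 2.588]
wrist_force: [0.7, 0.2, -0.2]
finger_gap: 13.9
```

Request:
step_arm:
  commands: [0.002, 0, 0, 0, 0, 0, 0.008, 0.002, 0, 0, 0, 0, 0, 0.008, 0.0015, 0, 0, 0, 0, 0, 0.008, 0, 0, 0, 0, 0, 0, 0.008]

```text
clock: 10.38
eef_pos: [424.7, -192.7, 31.9]
eef_rot: [-2.167, 1.571, 2.636]
wrist_force: [0.9, 0.4, -0.6]
finger_gap: 13.6
```

Request:
step_arm:
  commands: [0.0007, 0, 0, 0, 0, 0, 0.008, 0, 0, 0, 0, 0, 0, 0.008]

```text
clock: 10.62
eef_pos: [424.8, -192.8, 31.5]
eef_rot: [0.803, 1.571, -0.678]
wrist_force: [-1.3, 0.9, 4.2]
finger_gap: 13.2
```

Request:
step_arm:
  commands: [0.0005, 0, 0, 0, 0, 0, 0.008, 0, 0, 0, 0, 0, 0, 0.008]

```text
clock: 10.88
eef_pos: [424.8, -192.8, 31.4]
eef_rot: [0.795, 1.571, -0.686]
wrist_force: [-5.7, 2.4, 11.8]
finger_gap: 13.4
```

Seated on contact. Release and rise.

Request:
step_arm:
  commands: [-0.0006, 0, 0, 0, 0, 0, 0.016, 0, 0, 0, 0, 0, 0, 0.026, 0, 0, 0, 0, 0, 0, 0.036, 0, 0, 0, 0, 0, 0, 0.04, 0, 0, 0, 0, 0, 0, 0.04]

```text
clock: 11.5
eef_pos: [424.7, -192.7, 31.3]
eef_rot: [-2.403, 1.571, 2.4]
wrist_force: [-0.3, -0.5, 0.1]
finger_gap: 39.8
```

Request:
step_arm:
  commands: [-0.01, 0, 0, 0, 0, 0, 0.04, -0.03, 0, 0, 0, 0, 0, 0.04, -0.04, 0, 0, 0, 0, 0, 0.04, -0.04, 0, 0, 0, 0, 0, 0.04, 0, 0, 0, 0, 0, 0, 0.04]

```text
clock: 12.12
eef_pos: [425.9, -193.3, 154.6]
eef_rot: [0.984, 1.565, -0.497]
wrist_force: [-0.3, -0.1, 0.2]
finger_gap: 39.7
```

```bash
python3 - <<'E'
from h import *
st=manip.read_state();print(st["clock"],st["eef_pos"],st["joints"],st["wrist_force"],st["finger_gap"])
print(tool([476.4,-288.4,150],down(30)))
a=manip.camera("wrist");cv2.imwrite("pics/w6.png",a[:,:,::-1])
KT=cam("wrist",st);print(proj([465.1,-189.2,71],KT),proj([465.1,-189.2,60],KT),proj([476.4,-288.4,86],KT))
E
```

```text
12.125 [ 425.85873981 -193.3122206   154.57218228] [-5.04484441e-01  1.65275604e-01  1.81179142e+00  4.57015302e-05
  1.15882216e+00  9.76338930e-01] [-0.26884469 -0.11104636  0.16835795] 39.71911735520055
(array([ 5.1, 41.8, 99.2]), array([-114.8,    0.4,    0. ]))
[165.88355583 279.71016665] [163.79211234 279.68326279] [165.49170297 428.22621637]
```

View pics/w6.png

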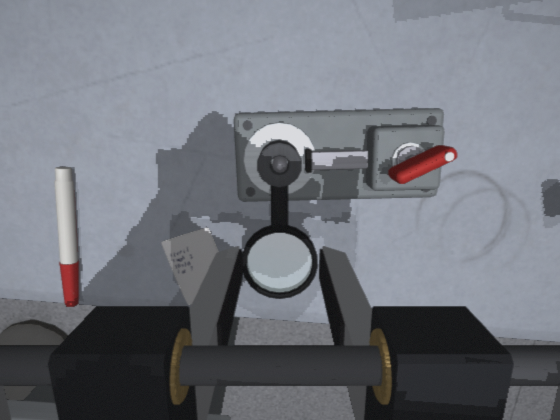

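The view shows the magnifier hung: post tip inside the eye at (163,279), lens sideways at (262,280). Marker and packet are untouched. Now to the wing.

Request:
step_arm:
  commands: [0, 0.012, 0.03, 0, 0, 0, 0.05, 0, 0.018, 0.04, 0, 0, 0, 0.05, 0, 0.012, 0.029, 0, 0, 0, 0.05, 0, 0, 0, -8, 0, 0, 0.05, 0, 0, 0, -10, 0, 0, 0.05]

```text
clock: 12.8
eef_pos: [474.9, -287.5, 149.7]
eef_rot: [-2.586, 1.568, 2.535]
wrist_force: [0.0, -0.1, 0.3]
finger_gap: 49.8
```

Request:
step_arm:
  commands: [0, 0, 0, -10, 0, 0, 0.05, 0, 0, 0, -10, 0, 0, 0.05, 0, 0, 0, -10, 0, 0, 0.05, 0, 0, 0, -10, 0, 0, 0.05, 0, 0, 0, -10, 0, 0, 0.05]

```text
clock: 13.42
eef_pos: [475.0, -287.2, 150.0]
eef_rot: [2.82, 1.569, 2.532]
wrist_force: [-0.3, -0.6, -0.2]
finger_gap: 50.4
```

Request:
step_arm:
  commands: [0, 0, 0, -10, 0, 0, 0.05, 0, 0, 0, -10, 0, 0, 0.05, 0, 0, 0, -10, 0, 0, 0.05, 0, 0, 0, -10, 0, 0, 0.05, 0, 0, 0, -7, 0, 0, 0.05]

```text
clock: 14.05
eef_pos: [475.0, -287.2, 150.0]
eef_rot: [1.994, 1.569, 2.525]
wrist_force: [-0.2, 1.0, 0.7]
finger_gap: 50.2
```

Request:
step_arm:
  commands: [0, 0, 0, 0, 0, 0, 0.05, 0, 0, 0, 0, 0, 0, 0.05]

```text
clock: 14.3
eef_pos: [475.2, -287.4, 150.8]
eef_rot: [1.999, 1.57, 2.522]
wrist_force: [0.7, -0.3, -0.0]
finger_gap: 50.0
```

```bash
python3 - <<'E'
from h import *
st=manip.read_state();print(st["clock"],st["eef_pos"],st["joints"],st["wrist_force"],st["moment"],st["finger_gap"])
print(tool([476.4,-288.4,57],down(30)))
a=manip.camera("wrist");cv2.imwrite("pics/w7.png",a[:,:,::-1])
KT=cam("wrist",st);print(proj([476.4,-288.4,86],KT))
E
```

```text
14.3 [ 475.23214093 -287.42098833  150.75426549] [-6.09894506e-01  3.62224143e-01  1.56996743e+00  9.96522385e-06
  1.21039261e+00 -1.13332807e+00] [ 0.70486569 -0.30727871 -0.04900879] [-0.00291026 -0.07997489 -0.02336589] 49.975670185635884
(array([93.8, -1.5,  0.6]), array([-0. , -0. , -0.1]))
[228.00284859 280.21810179]
```

View pics/w7.png

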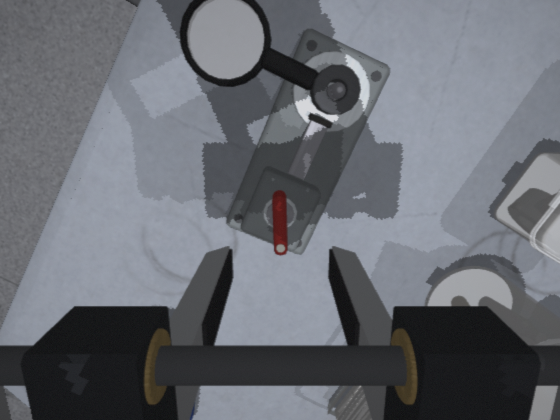

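```bash
python3 - <<'E'
from h import *
st=manip.read_state();KT=cam("wrist",st)
u=np.array([np.cos(np.radians(-60)),np.sin(np.radians(-60))])
for e in(22,-22):
  for z in(86,60): print(e,z,proj([*(np.array([476.4,-288.4])+e*u),z],KT))
print(tool([476.4,-288.4,57],down(30)))
a=cv2.imread("pics/w7.png").astype(int);red=(a[:,:,2]>1.8*a[:,:,1])&(a[:,:,2]>50);red[:180]=0;red[270:]=0
r,c=np.where(red[:,250:310]);print(r.min(),r.max(),c.min()+250,c.max()+250)
for y in(200,215,230,245):
  k=np.where(red[y,250:310])[0]+250;print(y,k.min(),k.max())
E
```

```text
22 86 [257.39424318 280.09738441]
22 60 [244.50973398 280.10776755]
-22 86 [196.80165897 280.12135641]
-22 60 [188.88955205 280.12999611]
(array([94. , -1.4,  0.5]), array([ 0., -0., -0.]))
191 254 273 286
200 273 285
215 273 285
230 273 286
245 274 286
```

Bar is aligned (col 279.5, predicted 280.1). Descend with 50 mm opening and grip.

Request:
step_arm:
  commands: [0.015, -0.0014, 0, 0, 0, 0, 0.045, 0.03, 0, 0, 0, 0, 0, 0.045, 0.03, 0, 0, 0, 0, 0, 0.045, 0.015, 0, 0, 0, 0, 0, 0.045, 0.003, 0, 0, 0, 0, 0, 0.045]

```text
clock: 14.98
eef_pos: [475.9, -288.6, 57.4]
eef_rot: [2.017, 1.569, 2.543]
wrist_force: [0.3, -0.4, -0.3]
finger_gap: 45.1
```

Request:
step_arm:
  commands: [0, 0, 0, 0, 0, 0, 0.03, 0, 0, 0, 0, 0, 0, 0.018, 0, 0, 0, 0, 0, 0, 0.01, 0, 0, 0, 0, 0, 0, 0.004, 0, 0, 0, 0, 0, 0, 0.004]
  squeeze: 30

```text
clock: 15.6
eef_pos: [475.7, -289.1, 58.7]
eef_rot: [-3.082, 1.57, -2.555]
wrist_force: [-5.2, -1.1, 4.2]
finger_gap: 9.7
```

Request:
step_arm:
  commands: [0, 0, 0, 0, 0, 0, 0.004, 0, 0, 0, 0, 0, 0, 0.004]

```text
clock: 15.85
eef_pos: [475.7, -289.1, 58.7]
eef_rot: [-3.103, 1.57, -2.577]
wrist_force: [-5.7, -0.5, 3.9]
finger_gap: 9.8
```

```bash
cat > s.py <<'E'
from h import *
st=manip.read_state();R=Ro.from_euler("xyz",st["eef_rot"]).as_matrix()
print("t",st["clock"].__round__(2),"p",st["eef_pos"].round(1),"yaw",np.degrees(np.arctan2(R[1,2],R[0,2])).round(1),"F",st["wrist_force"].round(1),"M",st["moment"].round(3),"gap",round(st["finger_gap"],1),"j1,j6",st["joints"][[0,5]].round(3),"eff6",st["effort"][5].round(3))
E
python3 s.py
```

```text
t 15.85 p [ 475.7 -289.1   58.7] yaw 30.2 F [-5.7 -0.5  3.9] M [-0.281  0.843  0.086] gap 9.8 j1,j6 [-0.611 -1.137] eff6 0.052
```

Request:
step_arm:
  commands: [0, 0, -0.0004, 4, 0, 0, 0.004, 0, 0, 0, 8, 0, 0, 0.004, 0, 0, 0, 8, 0, 0, 0.004, 0, 0, 0, 8, 0, 0, 0.004, 0, 0, 0, 8, 0, 0, 0.004]

```text
clock: 16.48
eef_pos: [475.5, -289.2, 58.7]
eef_rot: [-2.49, 1.57, -2.596]
wrist_force: [-4.3, 0.3, 4.7]
finger_gap: 9.7
```

```bash
python3 s.py
```

```text
t 16.48 p [ 475.5 -289.2   58.7] yaw -6.1 F [-4.3  0.3  4.7] M [-0.128  0.687  0.064] gap 9.7 j1,j6 [-0.612 -0.505] eff6 -2.278
```

Request:
step_arm:
  commands: [0, 0, 0, 8, 0, 0, 0.004, 0, 0, 0, 8, 0, 0, 0.004, 0, 0, 0, 4, 0, 0, 0.004]

```text
clock: 16.85
eef_pos: [475.4, -289.1, 58.7]
eef_rot: [-2.353, 1.57, -2.807]
wrist_force: [-5.3, -0.5, 5.0]
finger_gap: 9.9
```

```bash
python3 s.py
```

```text
t 16.85 p [ 475.4 -289.1   58.7] yaw -26.0 F [-5.3 -0.5  5. ] M [-0.094  0.933  0.06 ] gap 9.9 j1,j6 [-0.612 -0.157] eff6 -0.501
```

Request:
step_arm:
  commands: [0, 0, 0, 6, 0, 0, 0.004, 0, 0, 0, 6, 0, 0, 0.004]

```text
clock: 17.1
eef_pos: [475.3, -289.1, 58.7]
eef_rot: [-2.333, 1.57, -2.997]
wrist_force: [-6.0, 0.5, 5.7]
finger_gap: 10.0
```

```bash
python3 s.py
```

```text
t 17.1 p [ 475.3 -289.1   58.7] yaw -38.0 F [-6.   0.5  5.7] M [0.004 1.043 0.061] gap 10.0 j1,j6 [-0.612  0.052] eff6 -1.707
```

Request:
step_arm:
  commands: [0, 0, 0, 4, 0, 0, 0.004, 0, 0, 0, 4, 0, 0, 0.004]

```text
clock: 17.35
eef_pos: [475.3, -289.1, 58.7]
eef_rot: [-2.301, 1.57, -3.104]
wrist_force: [-6.4, 0.5, 6.3]
finger_gap: 9.7
```

```bash
python3 s.py
```

```text
t 17.35 p [ 475.3 -289.1   58.7] yaw -46.0 F [-6.4  0.5  6.3] M [-0.     1.053  0.054] gap 9.7 j1,j6 [-0.612  0.191] eff6 -1.102
```

Request:
step_arm:
  commands: [0, 0, 0, 4, 0, 0, 0.004, 0, 0, 0, 4, 0, 0, 0.004]

```text
clock: 17.6
eef_pos: [475.3, -289.1, 58.7]
eef_rot: [-2.203, 1.57, 3.138]
wrist_force: [-5.9, 0.5, 5.9]
finger_gap: 9.7
```

```bash
python3 s.py
```

```text
t 17.6 p [ 475.3 -289.1   58.7] yaw -54.0 F [-5.9  0.5  5.9] M [0.086 1.14  0.042] gap 9.7 j1,j6 [-0.612  0.33 ] eff6 -1.113
```

Request:
step_arm:
  commands: [0, 0, 0, 4, 0, 0, 0.004, 0, 0, 0, 4, 0, 0, 0.004]

```text
clock: 17.85
eef_pos: [475.3, -289.0, 58.7]
eef_rot: [-2.119, 1.57, 3.083]
wrist_force: [-6.1, 1.1, 6.0]
finger_gap: 10.0
```

```bash
python3 s.py
```

```text
t 17.85 p [ 475.3 -289.    58.7] yaw -62.0 F [-6.1  1.1  6. ] M [0.082 1.225 0.06 ] gap 10.0 j1,j6 [-0.612  0.47 ] eff6 -1.114
```

Request:
step_arm:
  commands: [0, 0, 0, 4, 0, 0, 0.004, 0, 0, 0, 4, 0, 0, 0.004]

```text
clock: 18.1
eef_pos: [475.3, -289.0, 58.7]
eef_rot: [-1.81, 1.57, -3.03]
wrist_force: [-6.6, 1.4, 5.5]
finger_gap: 10.3
```

```bash
python3 s.py
```

```text
t 18.1 p [ 475.3 -289.    58.7] yaw -69.9 F [-6.6  1.4  5.5] M [0.155 1.163 0.727] gap 10.3 j1,j6 [-0.612  0.609] eff6 -0.474
```

Request:
step_arm:
  commands: [0, 0, 0, 4, 0, 0, 0.004, 0, 0, 0, 4, 0, 0, 0.004]

```text
clock: 18.35
eef_pos: [475.8, -288.7, 58.8]
eef_rot: [-2.114, 1.571, 2.81]
wrist_force: [-2.2, 2.6, 3.7]
finger_gap: 12.5
```

```bash
python3 s.py
```

```text
t 18.35 p [ 475.8 -288.7   58.8] yaw -77.9 F [-2.2  2.6  3.7] M [0.588 0.363 0.892] gap 12.5 j1,j6 [-0.611  0.749] eff6 -0.333
```

The stop was felt: moment jumped 0.06 → 0.73 → 0.89 N m and the pads skewed on the bar. The bar stopped at jaw yaw of about -68.4°. Back off to about +21.6°.

Request:
step_arm:
  commands: [0, 0, 0, -4, 0, 0, 0.004, 0, 0, 0, -4, 0, 0, 0.004]

```text
clock: 18.6
eef_pos: [475.8, -288.7, 58.7]
eef_rot: [-2.734, 1.571, 2.333]
wrist_force: [-1.8, 2.7, 3.5]
finger_gap: 10.7
```

```bash
python3 s.py
```

```text
t 18.6 p [ 475.8 -288.7   58.7] yaw -69.7 F [-1.8  2.7  3.5] M [0.509 0.352 0.28 ] gap 10.7 j1,j6 [-0.611  0.605] eff6 1.5
```

Request:
step_arm:
  commands: [0, 0, 0, -1.5, 0, 0, 0.004, 0, 0, 0, 0, 0, 0, 0.004]

```text
clock: 18.85
eef_pos: [475.8, -288.7, 58.7]
eef_rot: [2.869, 1.571, 1.676]
wrist_force: [-2.6, 4.2, 6.5]
finger_gap: 10.7
```

```bash
python3 s.py
```

```text
t 18.85 p [ 475.8 -288.7   58.7] yaw -68.4 F [-2.6  4.2  6.5] M [0.694 0.461 0.202] gap 10.7 j1,j6 [-0.611  0.582] eff6 -0.047
```

Request:
step_arm:
  commands: [0, 0, 0, -1.5, 0, 0, 0.004, 0, 0, 0, 0, 0, 0, 0.004]

```text
clock: 19.1
eef_pos: [476.0, -288.7, 58.7]
eef_rot: [2.013, 1.57, 0.846]
wrist_force: [-1.9, 4.0, 6.4]
finger_gap: 10.1
```

```bash
python3 s.py
```

```text
t 19.1 p [ 476.  -288.7   58.7] yaw -66.9 F [-1.9  4.   6.4] M [0.864 0.147 0.213] gap 10.1 j1,j6 [-0.611  0.555] eff6 -0.027
```

Request:
step_arm:
  commands: [0, 0, 0, -1.5, 0, 0, 0.004, 0, 0, 0, 0, 0, 0, 0.004]

```text
clock: 19.35
eef_pos: [476.1, -288.6, 58.7]
eef_rot: [1.771, 1.57, 0.63]
wrist_force: [-0.2, 4.6, 5.3]
finger_gap: 9.7
```

```bash
python3 s.py
```

```text
t 19.35 p [ 476.1 -288.6   58.7] yaw -65.4 F [-0.2  4.6  5.3] M [ 1.024 -0.033  0.105] gap 9.7 j1,j6 [-0.611  0.529] eff6 -0.087
```

Request:
step_arm:
  commands: [0, 0, 0, -1.5, 0, 0, 0.004, 0, 0, 0, 0, 0, 0, 0.004]

```text
clock: 19.6
eef_pos: [476.2, -288.6, 58.7]
eef_rot: [1.718, 1.57, 0.603]
wrist_force: [1.0, 4.7, 6.1]
finger_gap: 9.6
```

```bash
python3 s.py
```

```text
t 19.6 p [ 476.2 -288.6   58.7] yaw -63.9 F [1.  4.7 6.1] M [ 1.153 -0.232 -0.007] gap 9.6 j1,j6 [-0.611  0.503] eff6 -0.208
```

Request:
step_arm:
  commands: [0, 0, 0, -1.5, 0, 0, 0.004, 0, 0, 0, 0, 0, 0, 0.004]

```text
clock: 19.85
eef_pos: [476.2, -288.5, 58.7]
eef_rot: [1.749, 1.57, 0.661]
wrist_force: [1.0, 5.1, 4.8]
finger_gap: 10.0
```

```bash
python3 s.py
```

```text
t 19.85 p [ 476.2 -288.5   58.7] yaw -62.4 F [1.  5.1 4.8] M [ 1.154 -0.148  0.011] gap 10.0 j1,j6 [-0.611  0.477] eff6 -0.208
```

Zero moment and flush gap put the stop at jaw yaw of about -65.5°, so the target is about +24.5°.

Request:
step_arm:
  commands: [0, 0, 0, -6, 0, 0, 0.004, 0, 0, 0, -8, 0, 0, 0.004, 0, 0, 0, -8, 0, 0, 0.004, 0, 0, 0, -8, 0, 0, 0.004, 0, 0, 0, -8, 0, 0, 0.004]

```text
clock: 20.48
eef_pos: [475.8, -288.2, 58.7]
eef_rot: [2.124, 1.569, 1.703]
wrist_force: [-3.4, 8.4, 7.9]
finger_gap: 10.2
```

```bash
python3 s.py
```

```text
t 20.48 p [ 475.8 -288.2   58.7] yaw -24.1 F [-3.4  8.4  7.9] M [ 1.639  0.507 -0.076] gap 10.2 j1,j6 [-0.611 -0.191] eff6 2.274
```

Request:
step_arm:
  commands: [0, 0, 0, -8, 0, 0, 0.004, 0, 0, 0, -8, 0, 0, 0.004, 0, 0, 0, -8, 0, 0, 0.004, 0, 0, 0, -8, 0, 0, 0.004, 0, 0, 0, -8, 0, 0, 0.004]

```text
clock: 21.1
eef_pos: [475.3, -288.2, 58.7]
eef_rot: [1.992, 1.569, 2.269]
wrist_force: [-6.5, 7.7, 11.7]
finger_gap: 9.8
```

```bash
python3 s.py
```

```text
t 21.1 p [ 475.3 -288.2   58.7] yaw 15.9 F [-6.5  7.7 11.7] M [ 1.687  1.205 -0.071] gap 9.8 j1,j6 [-0.611 -0.889] eff6 2.276
```

Request:
step_arm:
  commands: [0, 0, 0, -6, 0, 0, 0.004, 0, 0, 0, -3, 0, 0, 0.004, 0, 0, 0, 0, 0, 0, 0.004, 0, 0, 0, 0, 0, 0, 0.004]

```text
clock: 21.6
eef_pos: [475.2, -288.3, 58.7]
eef_rot: [1.946, 1.569, 2.375]
wrist_force: [-6.5, 8.5, 10.0]
finger_gap: 10.2
```

```bash
python3 s.py; python3 - <<'E'
from h import *
a=manip.camera("side");w=manip.camera("wrist")
b=cv2.resize(a[270:370,230:310,::-1],(480,600),interpolation=cv2.INTER_CUBIC)
c=cv2.resize(w[:300,:560,::-1],(320,171))
c=cv2.copyMakeBorder(c,0,429,0,0,cv2.BORDER_CONSTANT)
c[180:420]=cv2.resize(a[:,:,::-1],(320,240))
cv2.imwrite("pics/w8.png",np.hstack([b,c]))
old=cv2.imread("pics/side.png")[:,:,::-1]
for t in["timer","gel_blue","marker","swab_packet"]:print(t,[(np.round(d["centre"]),round(d["score"],2)) for d in manip.find_in(t,"side")[:2]])
E
```

```text
t 21.6 p [ 475.2 -288.3   58.7] yaw 24.6 F [-6.5  8.5 10. ] M [1.485 1.275 0.061] gap 10.2 j1,j6 [-0.611 -1.041] eff6 0.031
timer [(array([159., 300.]), 0.75)]
gel_blue [(array([248., 327.]), 0.86)]
marker [(array([245., 210.]), 0.76)]
swab_packet [(array([285., 205.]), 0.98)]
```

View pics/w8.png

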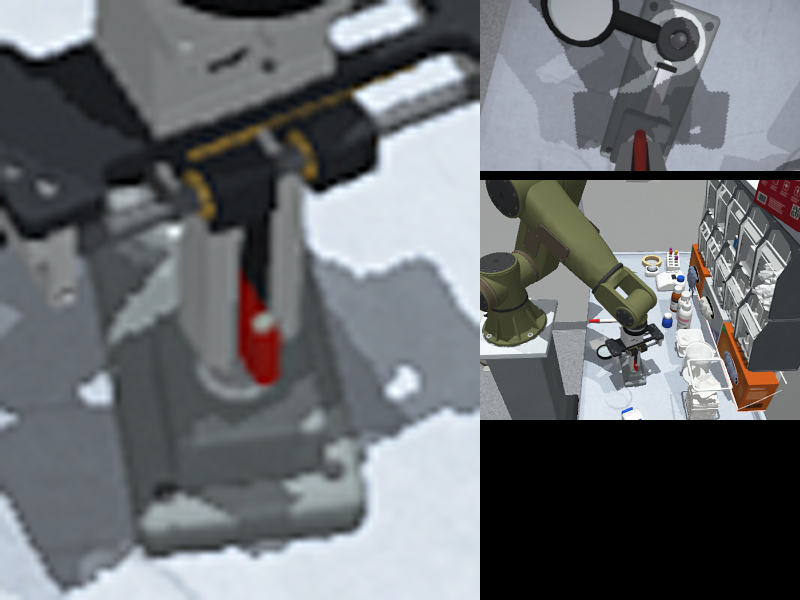

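The last view shows the eye hung low on the post with the shoe clear of it. The red bar is flush between the fingers, and the timer, gel and packet detections are within 3 px of the start. Hand in.

```bash
python3 -c "
from cell import manip
print(manip.sign_off())"
```

```text
the job is handed in; nothing more can be done
None
```

The magnifier is hung on the post and the thumbscrew has been seated and backed off about a quarter turn. I handed the job in at about 22 s of the 61 s, with the fingers still holding the screw.

- **Hanging:** The eye went down over the post without noticeable side force. It met the seat at the expected height (about 12 N upward), with the lens turned sideways away from the brake housing. The pictures after release show it in place.
- **Seating:** I turned the screw about 95° clockwise. The turning moment then rose from 0.06 to about 0.9 N m, which I took as the stop.
- **Back-off:** I reversed to about 90° from that stop. The exact stop angle is the least certain number. The pads skewed on the bar there, and two estimates disagreed (jaw angles −68.4° and about −65.5°). I used −65.5°, so the quarter turn may be off by about 3°.
- **Final state:** The finger opening is 10.2 mm on the 10 mm wing, so the bar is held between the pads. The wrist force is about 15 N, and the last wrist view shows the brake shoe clear of the eye.
- **Other objects:** The timer, gel bottle and swab packet are within about 3 px of where they started in the side view. The marker's detected centre shifted by 8 px. I put that down to the arm partly hiding it, and nothing touched it that I could see, but I did not check further.

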